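# Plug the exhaust silencer into the press's air manifold and prove it locked

### The job

Take the long brass exhaust silencer out of the wooden spares block and push its stem straight down into the open push-in fitting on the pressing machine's manifold, past the spring catches and on until it presses on the soft seat at the bottom, without forcing it. Then, as one always does with a push-in fitting, tug it back up and hold it for a moment, just hard enough that the grey collar lifts about 3 mm with it, and let go, leaving it locked in. Leave the other spare parts and the things on the table where they are.

Things in the scene. Friction and masses are not known exactly. Their poses are not given: they have to be found in the camera images.
- silencer_mid (a point): Centre of the silencer's grip body, on its axis (z up along it). Silencer: the loose part with by far the tallest body of the three in the spares block, a cylinder 28 mm in diameter and 50 mm long (ribbed brass, a black ring at each end; about 0.11 kg), reaching 25 mm above and below this point, with a black stem below. It starts upright, the body's underside on the block's top.
- silencer_tip (a point): Tip (lower end) of the silencer's stem, on its axis, 63 mm below silencer_mid. The stem is 38 mm long and 16 mm in diameter; its lowest 6 mm taper to 9 mm diameter, and a groove 9 mm in diameter runs from 12 to 27 mm above the tip. At the start it hangs in a 20 mm hole of the block: lift by 45 mm or more to clear it.
- spares: Fixed wooden spares block, 75 mm (x) by 210 mm (y) by 50 mm high; origin at the centre of its underside, on the table. Three holes lie on its y axis at -70, 0 and +70 mm; which part stands in which differs.
- manifold: Fixed aluminium manifold, 70 mm (x) by 270 mm (y) by 45 mm high; origin at the centre of its underside. Three fittings stand on its top, on its y axis at -80, 0 and +80 mm, in differing order: one open, two taken (by a short black plug, up to 58 mm above the manifold's top, and by a black elbow, up to 68 mm).
- fitting: The open push-in fitting: brass hexagon 38 mm wide; origin on its axis at the manifold's top (45 mm above the table), z up. Bore 18 mm. A sleeve stands out of it by a different amount each time, which is not measured: its top, the grey collar (37 mm outside, 11 mm high), is 36 to 52 mm above this origin. Four sprung catches lie 7 mm and a rubber seat 24 mm below the collar's top.
- seat (a joint): How far the rubber seat in the open fitting is pressed down, m (0 free). Pushing in, the catches resist with up to about 15 N (stem tip 5 to 13 mm below the collar's top), then little; at about 20 mm they snap into the groove and pull the stem in; from 24 mm the seat resists with 10 N per mm. Home: seat pressed by over 0.5 mm (5 N). At 3.2 mm (32 N) it is spoiled.
- collar (a joint): How far the collar is lifted, m (0 down). A locked stem pulled up has about 2 mm play, then lifts the collar against a spring: 3 N at first, then 4 N per mm. The tug counts at over 2.2 mm (12 N) held 0.2 s; at 5 mm (23 N) the collar is overpulled. Over 60 N of contact on the fitting is forcing it. Let go, and the collar sinks back. The fingers must not press or lift the collar.
- plug_mid (a point): Bystander: short black plug in another hole of the spares block (head 24 mm in diameter, 14 mm high, same stem); point at the middle of its head.
- reducer_mid (a point): Bystander: black reducer in the third hole of the spares block (26 mm in diameter with a 12 mm spigot on top, 30 mm above the block altogether); point on its axis 14 mm above the block's top.
- iron: Bystander: steam iron, about 200 mm long, 115 mm high, standing flat on the table; origin at its underside.
- cone_a: Bystander: thread cone, 60 mm in diameter, 91 mm high; origin at the centre of its underside.
- cone_b: Bystander: thread cone, 60 mm in diameter, 91 mm high; origin at the centre of its underside.
- clapper: Bystander: tailor's wooden clapper, 200 by 55 by 35 mm, lying on the table; origin at the centre of its underside.
- shears: Bystander: tailor's shears lying on the table, about 250 mm long, 14 mm high; origin near the pivot.
- chalk_cup: Bystander: white cup, 70 mm in diameter, 60 mm high; origin at the centre of its underside.
Things that resemble listed ones, but are neither listed nor needed, are in the scene too. What is shaped like the part that bears silencer_mid but blue or orange is not meant.

How it is judged:
By the outcome, as a careful person would: the job done as asked, in the order asked, and still so for the second after the job is handed in, with the robot touching nothing.
It also fails if it takes over 58 s, if anything falls off the work surface, if the arm or the gripper's body presses on something with over 40 N, if the wrist force passes 120 N, or if a joint passes its speed limit or range.

### The arm

A 6-joint arm with a two-finger parallel gripper is mounted at the origin on the work surface. World frame = base frame: x ahead of the robot, y to its left, z up, the work surface at z = 0. Lengths are in mm, angles in rad, forces in N, time in s.
With the tool pointing down it reaches from about 350 to 1000 mm from the base axis. Payload 7.1 kg.
Tool frame: the origin (TCP) lies at the very end of the fingers, on their centre line; the grasp point (between the pads) lies 19 mm behind it; x points along the fingers, y is the direction in which the jaws open and shut, and the axes are right-handed (so a half turn about x gives the same grasp; the last joint's range is limited). The gripper opens to 85 mm and grips with 20 to 120 N. Pads are 22 mm wide; open, the fingers measure 114 mm over their backs; the gripper's body (76 mm by 85 mm) begins 54 mm behind the grasp point. The pads swing forward as they close: fully open they stand 13 mm farther back than shut.
Start: joints at [-1.333, 0.423, 1.63, -0, 1.089, -0.019], TCP at [158.761, -604.483, 231.319] pointing down, gripper open.
Joint ranges: [-3, 3], [-0.9, 2.11], [0.09, 2.58], [-1.31, 4.45], [0.11, 2.69], [-2.54, 2.54]. Speed limits (rad/s): [2.39, 2.39, 3.01, 3.14, 3.14, 3.14].

### API

Orientations are given as a unit quaternion [x, y, z, w].
In Python, from bench import manip, camera gives the robot as it stands.
- The arm moves only by the shell command python3 -m pendant 'ROWS' [OPENING]. ROWS is JSON, a list of rows, each a list of 4 numbers: the shift along the tool's x, y, z in m, then the turn about the tool's x in degrees. In form: [[tx, ty, tz, yaw], ...]. A call has 1 to 10 rows; each row is the pose to reach, as a shift and turn from the pose measured when the call began, along the tool's axes at that moment; what a row does not reach only later rows make up. A row lasts 1/10 s, in which the tool goes at most 50 mm and 8.59 degrees, less where a joint would pass 70% of its speed; a pose out of reach is approached as far as the arm can. A call with a gripper value outside its range is refused whole. OPENING is the closure, from 0 (fully open) to 1 (shut), set as the call begins (- or left out, the last holds). The fingers move at their own pace and stop on an object; the grip force is fixed at half the most. Time passes only in rows, so rows that repeat a pose let the fingers close. It gives the time, the measured TCP pose, the force and the opening at its end, in the units of the state.
- manip.get_obs(): the state, without advancing time (a new reading comes with each control period).
- camera(name): name is "side" or "top"; returns a dict with "img" (384x512x3 uint8, red, green, blue), "range_z" (384x512 float32, mm along the optical axis (not along the pixel's ray), 0 where there is no reading), "K" (3x3 intrinsics, pixels), "camera_from_world" (4x4, takes a point from world to camera coordinates). Camera axes: x right, y up, looking along -z (the intrinsics and any distortion apply to the point x, -y, -z); pixel columns grow to the right and rows downward; lengths in mm; the calibration is good to about 2 mm. A picture is of the moment at which its call begins.
- manip.finish_job(): hands the job in, once; it reports no verdict.
The state is a dict: "t": time; "joint_positions": joint angles; "joint_velocities": joint speeds; "effort": joint torques, N m; "position": TCP position; "tool_rot": TCP orientation; "wrist_force": force on the tool from outside, world axes, zero at the start; "wrist_torque": the same for the moment, N m; "gripper_width": finger opening in mm.
Only numpy, scipy, OpenCV 4.12 (cv2) and the standard library are available. Lean on these libraries where they do the work, as an engineer would, in place of code of your own. Each camera call takes 0.05 s, during which the arm holds its last target. There are 200 camera calls.

## Working session

There is one attempt and no reset: what is moved stays moved. The work goes in short steps, Python scripts to look and compute and a shell command to move; the robot and the scene stay as the last step left them, time stands still between calls to the robot, and variables do not carry over. Pictures are saved under pics/ and viewed, about 8 in all and at most 12, crops included, and the job is handed in when it is done.

```bash
ls; mkdir -p pics; python3 - <<'E'
from bench import manip, camera
import cv2,numpy as np
for n in("side","top"):
    c=camera(n); cv2.imwrite(f"pics/{n}0.png",cv2.resize(c["img"][:,:,::-1],(800,600),interpolation=cv2.INTER_CUBIC)); np.savez(f"{n}0.npz",**{k:c[k] for k in("img","range_z","K","camera_from_world")}); print(n,c["K"].tolist(),c["camera_from_world"].round(4).tolist(),c.keys())
print(manip.get_obs())
E
```

```text
pics
side [[462.22778811106247, 0.0, 253.23298199917107], [0.0, 462.22778811106247, 190.70204322343452], [0.0, 0.0, 1.0]] [[-0.8562, -0.5165, 0.0136, 465.1974], [0.2925, -0.4629, 0.8367, -228.7573], [-0.4259, 0.7204, 0.5474, -1054.0787], [0.0, 0.0, 0.0, 1.0]] dict_keys(['img', 'range_z', 'K', 'camera_from_world'])
top [[386.40016844155133, 0.0, 257.12346582813956], [0.0, 386.40016844155133, 190.3621020666698], [0.0, 0.0, 1.0]] [[-0.0135, -0.9999, 0.0063, -41.1725], [0.9955, -0.0129, 0.0941, -539.3837], [-0.094, 0.0076, 0.9955, -1325.8869], [0.0, 0.0, 0.0, 1.0]] dict_keys(['img', 'range_z', 'K', 'camera_from_world'])
{'t': 0.1, 'joint_positions': array([-1.33298934e+00,  4.23781774e-01,  1.63058113e+00,  9.36930312e-06,
        1.08861663e+00, -1.89906251e-02]), 'joint_velocities': array([ 0.00075812, -0.00081545, -0.00201655, -0.00158651, -0.00013013,
        0.00053585]), 'effort': array([ 4.01914140e-04, -5.58422363e+01, -2.82446945e+01, -7.48598495e-06,
        3.04283145e-03,  1.88412690e-05]), 'position': array([ 158.65977596, -604.02834066,  230.62534316]), 'tool_rot': array([-0.70123542, -0.09102858,  0.70133667, -0.09005313]), 'wrist_force': array([0.56814782, 0.96132698, 0.27339842]), 'wrist_torque': array([-0.03722971,  0.01908709,  0.03148329]), 'gripper_width': 85.32908057558156}
```

View pics/top0.png

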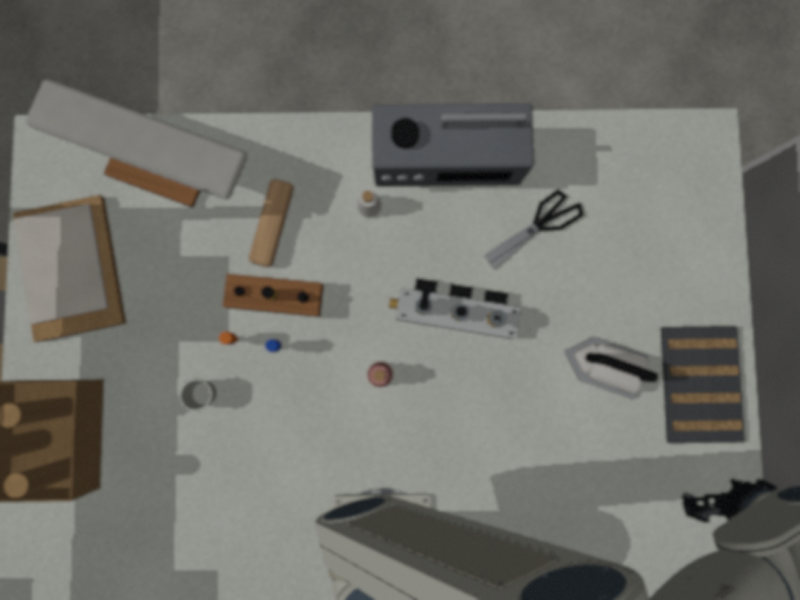

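View pics/side0.png

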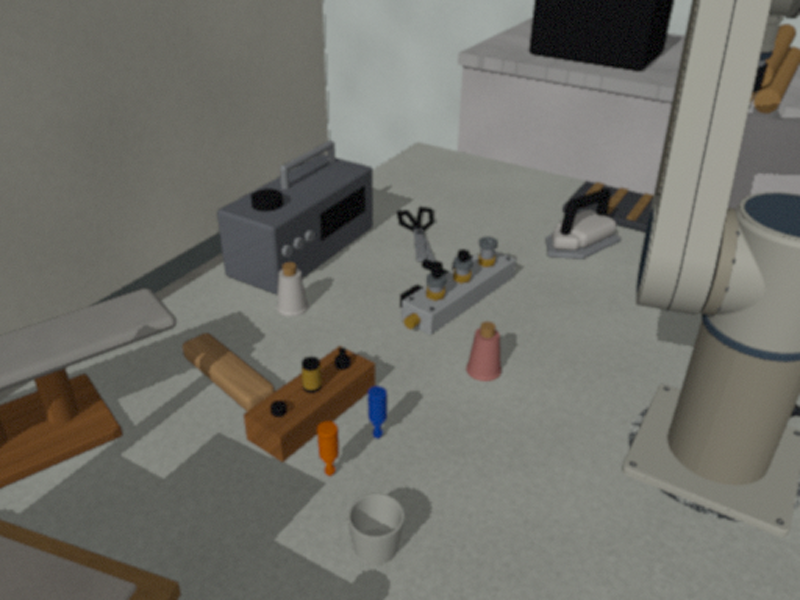

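The top view shows the spares block at px (272,296) with parts at (240,291), (268,292) and (303,297). The manifold is at (458,305) with fittings at (424,303), (461,310) and (497,317).

- **Silencer candidates (side view):** brass with black rings at (311,375) in the block, orange at (328,447), blue at (377,410). The brass one in the block's middle hole fits the description.
- **Open fitting:** the right-most one, side px (487,245) and top px (497,317). It has a hollow grey collar, while the other two carry black parts.

Next I'll confirm both in an enlarged crop and measure.

```bash
cat > h.py <<'E'
import numpy as np,cv2
from bench import camera
def cloud(c):
    K,T,z=c["K"],c["camera_from_world"],c["range_z"].astype(float)
    v,u=np.mgrid[:z.shape[0],:z.shape[1]]
    P=np.stack([(u-K[0,2])/K[0,0]*z,-(v-K[1,2])/K[1,1]*z,-z],-1)
    W=(P-T[:3,3])@T[:3,:3]; W[z<=0]=np.nan
    return W
def proj(c,p):
    q=c["camera_from_world"]@np.append(p,1); K=c["K"]
    return np.array([K[0,0]*q[0]/-q[2]+K[0,2],-K[1,1]*q[1]/-q[2]+K[1,2]])
def ray(c,px):
    K,T=c["K"],c["camera_from_world"]; R=T[:3,:3]
    d=R.T@np.array([(px[0]-K[0,2])/K[0,0],-(px[1]-K[1,2])/K[1,1],-1]); return -R.T@T[:3,3],d/np.linalg.norm(d)
def tri(rs):
    A=sum(np.eye(3)-np.outer(d,d) for o,d in rs);b=sum((np.eye(3)-np.outer(d,d))@o for o,d in rs); return np.linalg.solve(A,b)
E
python3 - <<'E'
from h import *
T=np.load("top0.npz");S=np.load("side0.npz")
for n,c in(("top",T),("side",S)):
    W=cloud(c)
    s=lambda u0,u1,v0,v1:W[int(v0*.64):int(v1*.64),int(u0*.64):int(u1*.64)].reshape(-1,3)
    B,M=(s(215,332,265,325),s(390,530,275,342)) if n=="top" else (s(240,385,340,460),s(395,525,225,335))
    for nm,P,zz in(("block",B,(44,56)),("manif",M,(39,51))):
        m=P[(P[:,2]>zz[0])&(P[:,2]<zz[1])]
        r=cv2.minAreaRect(m[:,:2].astype(np.float32)); print(n,nm,len(m),"z",np.median(m[:,2]),r)
    a=B[B[:,2]>80];print(" silencer pts",len(a),np.median(a,0),a.min(0),a.max(0) if len(a) else"")
a=S["img"][145:215,250:340];b=T["img"][170:225,135:345]
I=lambda x,f:cv2.resize(x[:,:,::-1],None,fx=f,fy=f,interpolation=cv2.INTER_CUBIC)
a1=I(S["img"][215:300,150:270],3.3);a2=I(S["img"][140:215,250:340],3.7);b=I(b,3.5)
o=np.zeros((580,800,3),np.uint8);o[:a1.shape[0],:a1.shape[1]]=a1;o[:a2.shape[0],400:400+a2.shape[1]]=a2;o[300:300+b.shape[0],:b.shape[1]]=b
cv2.imwrite("pics/crop1.png",o)
E
```

```text
top block 1146 z 50.41770134121977 ((547.6103515625, 237.3556671142578), (210.719970703125, 75.37886047363281), 83.60039520263672)
top manif 1230 z 45.00438564266504 ((510.6632385253906, -167.6315460205078), (282.3011169433594, 86.31128692626953), 79.95541381835938)
 silencer pts 77 [546.27010644 233.20149142  99.31765068] [533.99139026 162.99461812  80.42764857] [561.26512514 249.90255253 108.61697585]
side block 1785 z 51.39059569631253 ((507.350341796875, 240.692626953125), (213.6438446044922, 164.87240600585938), 82.82941436767578)
side manif 887 z 46.59561583235118 ((502.1752014160156, -171.6955108642578), (272.4257507324219, 74.37774658203125), 79.5811996459961)
 silencer pts 407 [458.57522365 244.36346659  89.35802811] [423.92123949 161.4135216   80.06485986] [563.15196465 341.54728106 104.23603714]
```

View pics/crop1.png

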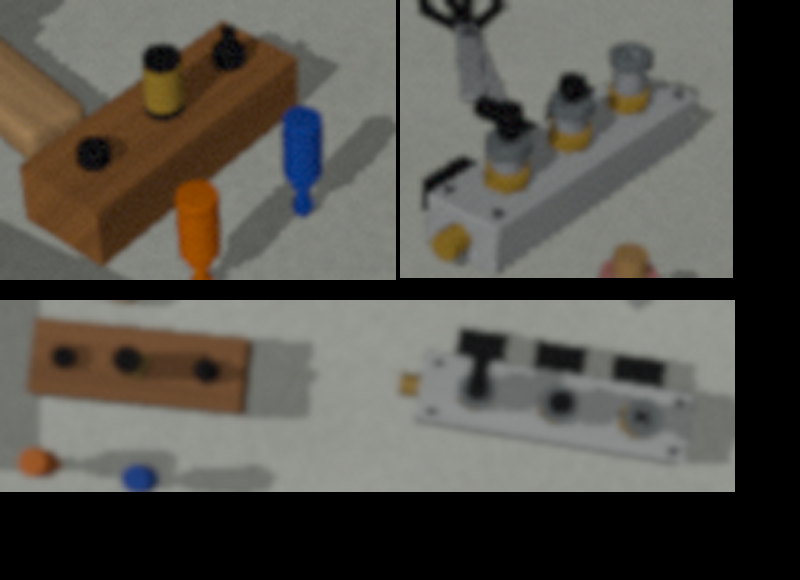

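The crop confirms it: the brass silencer is in the middle hole (crop px 162,80), and the open fitting has a hollow grey collar (crop px 630,60). Next are the precise axes, from both views.

```bash
python3 - <<'E'
from h import *
from scipy.optimize import least_squares
T=np.load("top0.npz");S=np.load("side0.npz")
def circ(P,r,x0):
    s=least_squares(lambda c:np.hypot(P[:,0]-c[0],P[:,1]-c[1])-r,x0,loss="soft_l1",f_scale=1);return s.x.round(1),np.abs(s.fun).mean().round(2)
for n,c in(("top",T),("side",S)):
    W=cloud(c).reshape(-1,3);d=np.hypot(W[:,0]-547,W[:,1]-236)
    a=W[(d<24)&(W[:,2]>58)];t=a[a[:,2]>95]
    print(n,"sil n",len(a),"zmax",np.nanpercentile(a[:,2],95),"top n",len(t),"mean",t.mean(0).round(1), "bbox",t.min(0).round(1),t.max(0).round(1))
    m=a[a[:,2]<95]; print("  cyl",len(m),circ(m,14,[547,236]) if len(m)>5 else"")
    d=np.hypot(W[:,0]-497,W[:,1]+247);f=W[(d<32)&(W[:,2]>52)]
    print("  fit n",len(f),"z pct",np.percentile(f[:,2],[5,25,50,75,90,97]).round(1))
    h=np.percentile(f[:,2],95); k=f[f[:,2]>h-5];print("  top",len(k),k.mean(0).round(1),k.min(0).round(1),k.max(0).round(1), cv2.minEnclosingCircle(k[:,:2].astype(np.float32)))
    q=f[(f[:,2]<h-3)&(f[:,2]>h-9)];print("  rim side",len(q),circ(q,18.5,[497,-247]) if len(q)>5 else"")
    v=W[(W[:,0]>540)&(W[:,0]<600)&(W[:,1]<-200)&(W[:,1]>-290)&(W[:,2]>15)];print("  valve",len(v),v[:,2].max() if len(v) else"",v[:,0].min() if len(v) else "")
E
```

```text
top sil n 79 zmax 104.52449954280338 top n 53 mean [547.4 236.6 101. ] bbox [536.2 223.3  95.7] [560.  249.9 108.6]
  cyl 26 (array([547.5, 237. ]), np.float64(1.14))
  fit n 114 z pct [58.4 84.6 91.6 94.2 96.3 98. ]
  top 51 [ 487.2 -251.6   94.9] [ 471.  -269.    92.2] [ 504.2 -235.    99.3] ((487.5142822265625, -251.2303466796875), 18.034198760986328)
  rim side 50 (array([ 489.4, -251.5]), np.float64(4.63))
  valve 67 37.305896953538586 540.0679411434619
side sil n 248 zmax 102.98154874104016 top n 90 mean [547.1 238.5 100.9] bbox [535.6 223.9  95.2] [563.2 249.8 104.2]
  cyl 158 (array([549.4, 235.5]), np.float64(0.87))
  fit n 185 z pct [56.  63.9 81.3 93.5 96.2 97.8]
  top 60 [ 487.8 -250.9   95.3] [ 470.8 -267.7   92. ] [ 504.3 -232.7   99.1] ((489.771240234375, -251.34286499023438), 21.699155807495117)
  rim side 37 (array([ 489.1, -251.9]), np.float64(3.47))
  valve 8 37.00175135244665 546.1379929217336
```

```bash
cat >> h.py <<'E'
def plan(target,jaw_deg):
    from bench import manip
    from scipy.spatial.transform import Rotation as Ro
    o=manip.get_obs(); R=Ro.from_quat(o["tool_rot"]).as_matrix()
    print("t",round(o["t"],2),"pos",o["position"].round(1),"R\n",R.round(3),"f",o["wrist_force"].round(1),"w",round(o["gripper_width"],1))
    d=R.T@(np.array(target)-o["position"]); w=R.T@np.array([np.cos(np.radians(jaw_deg)),np.sin(np.radians(jaw_deg)),0])
    a=np.degrees(np.arctan2(w[2],w[1])); print("tool shift m",(d/1000).round(4),"yaw",((a+90)%180-90).round(2),"q6",o["joint_positions"].round(2), "tilt",np.degrees(np.arccos(-R[2,0])).round(2))
E
python3 -c "
from h import *;plan([547.8,236.8,150],-6.4)"
```

```text
t 0.1 pos [ 158.7 -604.   230.6] R
 [[-0.     0.254 -0.967]
 [ 0.001 -0.967 -0.254]
 [-1.    -0.001 -0.   ]] f [0.6 1.  0.3] w 85.3
tool shift m [ 0.0816 -0.7143 -0.5899] yaw -68.89 q6 [-1.33  0.42  1.63  0.    1.09 -0.02] tilt 0.08
```

```bash
python3 -m pendant '[[0,-0.04,-0.03,-4],[0,-0.08,-0.065,-8],[0,-0.115,-0.095,-12],[0,-0.155,-0.125,-16],[0,-0.19,-0.16,-20],[0,-0.23,-0.19,-24],[0,-0.265,-0.22,-28],[0,-0.305,-0.25,-32],[0,-0.34,-0.285,-36],[0,-0.38,-0.315,-40]]' 0 && python3 -c "
from h import *;plan([547.8,236.8,150],-6.4)"
```

```text
t: 1.1
position: [367.7, -154.9, 231.4]
tool_rot: [0.628, 0.326, -0.627, 0.326]
wrist_force: [1.0, 0.0, -0.1]
gripper_width: 85.7
t 1.1 pos [ 367.7 -154.9  231.4] R
 [[ 0.001  0.818 -0.576]
 [ 0.001 -0.576 -0.818]
 [-1.     0.    -0.001]] f [ 1.   0.  -0.1] w 85.7
tool shift m [ 0.0819 -0.0782 -0.4238] yaw -28.75 q6 [-0.43  0.08  2.1   0.    0.96  0.18] tilt 0.06
```

```bash
python3 -m pendant '[[0,-0.01,-0.05,-4],[0,-0.018,-0.095,-8],[0,-0.027,-0.14,-12],[0,-0.036,-0.19,-16],[0,-0.045,-0.235,-20],[0,-0.054,-0.28,-24],[0,-0.064,-0.33,-28.7],[0,-0.073,-0.37,-28.7],[0.03,-0.078,-0.41,-28.7],[0.07,-0.078,-0.4235,-28.7]]' && python3 -c "
from h import *;plan([547.8,236.8,120],-6.4)"
```

```text
t: 2.1
position: [550.8, 240.6, 162.9]
tool_rot: [0.53, 0.471, -0.524, 0.472]
wrist_force: [0.7, -0.0, 0.2]
gripper_width: 85.4
t 2.1 pos [550.8 240.6 162.9] R
 [[ 0.007  0.994 -0.11 ]
 [ 0.004 -0.11  -0.994]
 [-1.     0.006 -0.005]] f [ 0.7 -0.   0.2] w 85.4
tool shift m [ 0.0429 -0.0029  0.0043] yaw 0.1 q6 [0.39 0.47 1.74 0.   0.93 0.5 ] tilt 0.46
```

```bash
python3 -m pendant '[[0.03,-0.003,0.004,0.1],[0.053,-0.003,0.004,0.1],[0.053,-0.003,0.004,0.1],[0.053,-0.003,0.004,0.1],[0.053,-0.003,0.004,0.1]]' && python3 - <<'E'
from h import *
plan([547.8,236.8,58],-6.4)
c=camera("side");t=camera("top")
o=np.hstack([cv2.resize(x[:,:,::-1],(400,400),interpolation=cv2.INTER_CUBIC) for x in(c["img"][190:290,150:250],t["img"][140:240,120:220])])
cv2.imwrite("pics/pre.png",o)
E
```

```text
t: 2.6
position: [548.7, 237.4, 111.3]
tool_rot: [0.531, 0.47, -0.524, 0.472]
wrist_force: [-0.0, 1.4, 0.2]
gripper_width: 85.6
t 2.6 pos [548.7 237.4 111.3] R
 [[ 0.009  0.994 -0.112]
 [ 0.005 -0.112 -0.994]
 [-1.     0.008 -0.006]] f [-0.   1.4  0.2] w 85.6
tool shift m [ 0.0533 -0.0013  0.001 ] yaw -0.02 q6 [0.39 0.54 1.77 0.   0.82 0.5 ] tilt 0.59
```

View pics/pre.png

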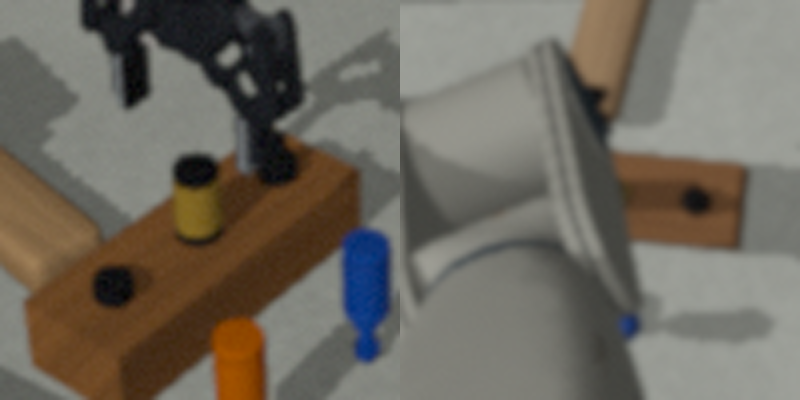

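The side view shows the jaws straddling the silencer, left finger at (130,85) and right finger at (250,150), with the silencer at (196,200). Descending and gripping.

```bash
python3 -m pendant '[[0.015,-0.001,0.001,0],[0.03,-0.001,0.001,0],[0.043,-0.001,0.001,0],[0.052,-0.001,0.001,0],[0.052,-0.001,0.001,0],[0.052,-0.001,0.001,0]]' && python3 -m pendant '[[0,0,0,0],[0,0,0,0],[0,0,0,0],[0,0,0,0],[0,0,0,0],[0,0,0,0],[0,0,0,0],[0,0,0,0],[0,0,0,0],[0,0,0,0]]' 1
```

```text
t: 3.3
position: [548.0, 236.8, 59.0]
tool_rot: [0.531, 0.47, -0.524, 0.472]
wrist_force: [-0.1, 0.3, 0.1]
gripper_width: 85.7
t: 4.3
position: [548.3, 236.9, 59.6]
tool_rot: [0.531, 0.47, -0.524, 0.472]
wrist_force: [-1.3, 0.2, 5.8]
gripper_width: 27.1
```

```bash
python3 -m pendant '[[-0.01,0,0,0],[-0.03,0,0,0],[-0.06,0,0,0],[-0.1,0,0,0],[-0.14,0,0,0],[-0.165,0,0,0],[-0.17,0,0,0],[-0.17,0,0,0]]' && python3 -c "
from h import *;plan([488.3,-251.4,230],-10)"
```

```text
t: 5.1
position: [546.7, 236.1, 230.2]
tool_rot: [0.531, 0.47, -0.523, 0.472]
wrist_force: [-0.2, -0.7, -1.6]
gripper_width: 26.7
t 5.1 pos [546.7 236.1 230.2] R
 [[ 0.011  0.994 -0.112]
 [ 0.006 -0.112 -0.994]
 [-1.     0.01  -0.007]] f [-0.2 -0.7 -1.6] w 26.7
tool shift m [-0.0031 -0.0036  0.4909] yaw 3.59 q6 [0.39 0.38 1.71 0.   1.05 0.5 ] tilt 0.69
```

```bash
python3 -m pendant '[[-0.003,0,0.03,0.4],[-0.003,-0.001,0.075,0.8],[-0.003,-0.001,0.12,1.2],[-0.003,-0.002,0.165,1.6],[-0.003,-0.002,0.21,2],[-0.003,-0.002,0.255,2.4],[-0.003,-0.003,0.3,2.8],[-0.003,-0.003,0.345,3.2],[-0.003,-0.003,0.39,3.6],[-0.003,-0.0035,0.43,3.6]]' && python3 -m pendant '[[0,0,0.03,0],[0,0,0.05,0],[0,0,0.05,0],[0,0,0.05,0],[0,0,0.05,0]]' && python3 -c "
from h import *;plan([488.3,-251.4,170],-10)"
```

```text
t: 6.1
position: [493.4, -192.4, 228.1]
tool_rot: [0.545, 0.454, -0.538, 0.454]
wrist_force: [1.2, 0.3, -0.7]
gripper_width: 27.0
t: 6.6
position: [484.2, -240.5, 226.7]
tool_rot: [0.545, 0.455, -0.538, 0.453]
wrist_force: [-0.3, 0.1, -0.7]
gripper_width: 26.6
t 6.6 pos [ 484.2 -240.5  226.7] R
 [[ 0.005  0.985 -0.174]
 [ 0.008 -0.174 -0.985]
 [-1.     0.004 -0.009]] f [-0.3  0.1 -0.7] w 26.6
tool shift m [0.0566 0.0057 0.0105] yaw -0.03 q6 [-0.49  0.31  1.82  0.01  1.01 -0.32] tilt 0.56
```

```bash
python3 -m pendant '[[0.02,0.003,0.006,0],[0.045,0.0055,0.011,0],[0.055,0.0055,0.011,0],[0.055,0.0055,0.011,0],[0.055,0.0055,0.011,0]]' && python3 - <<'E'
from h import *
plan([488.3,-251.4,170],-10)
c=camera("side");t=camera("top")
for n,x in(("side1",c),("top1",t)): np.savez(n+".npz",**{k:x[k] for k in("img","range_z","K","camera_from_world")})
o=np.hstack([cv2.resize(x[:,:,::-1],(400,500),interpolation=cv2.INTER_CUBIC) for x in(c["img"][90:190,270:350],t["img"][150:250,270:350])])
cv2.imwrite("pics/hov.png",o)
W=cloud(c).reshape(-1,3);d=np.hypot(W[:,0]-488,W[:,1]+251)
for a,b in((110,135),(140,160),(160,200)):
    m=W[(d<25)&(W[:,2]>a)&(W[:,2]<b)];print(a,b,len(m),m.mean(0).round(1) if len(m) else"")
E
```

```text
t: 7.1
position: [488.3, -251.3, 172.0]
tool_rot: [0.545, 0.456, -0.538, 0.454]
wrist_force: [0.6, -0.1, -1.0]
gripper_width: 26.6
t 7.1 pos [ 488.3 -251.3  172. ] R
 [[ 0.005  0.985 -0.173]
 [ 0.008 -0.173 -0.985]
 [-1.     0.004 -0.009]] f [ 0.6 -0.1 -1. ] w 26.6
tool shift m [ 0.002  -0.      0.0001] yaw 0.02 q6 [-0.5   0.39  1.84  0.01  0.91 -0.34] tilt 0.56
110 135 7 [ 486.5 -248.1  131.3]
140 160 22 [ 485.9 -248.1  150.7]
160 200 143 [ 486.1 -241.9  183.6]
```

View pics/hov.png

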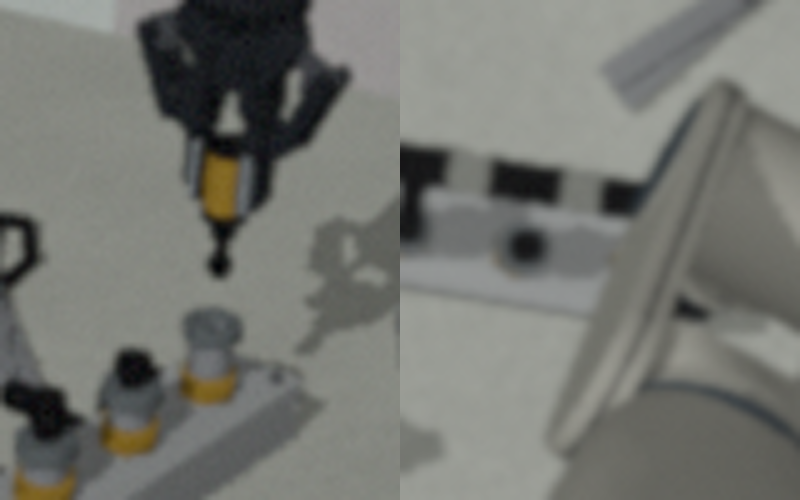

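The side crop shows the stem tip at (219,268) above the collar at (213,325), so the lateral offset is small; the top view is blocked by the arm. I'll compare the axes numerically in the side view (columns and depth).

```bash
python3 - <<'E'
from h import *
S=np.load("side1.npz");S0=np.load("side0.npz")
p=np.array([488.3,-251.4]); tcp=np.array([488.3,-251.3,172.]);ax=np.array([.005,.008,-1])
def rows(S,zlo,zhi,axis,halfw,tag):
    W=cloud(S); v0=int(proj(S,axis(zhi))[1]);v1=int(proj(S,axis(zlo))[1]); E=[];D=[]
    Rz=S["camera_from_world"]
    for v in range(v0+1,v1):
        zs=np.linspace(zlo,zhi,200); pr=np.array([proj(S,axis(z)) for z in zs]); z=zs[np.argmin(abs(pr[:,1]-v))]; u0=pr[np.argmin(abs(pr[:,1]-v)),0]
        dep=-(Rz@np.append(axis(z),1))[2]
        us=np.arange(int(u0)-14,int(u0)+15); r=S["range_z"][v,us]
        ok=(r>0)&(abs(r-dep)<halfw+12)&(abs(us-u0)<11)
        if ok.sum()<2: continue
        mpp=dep/S["K"][0,0]; e=((us[ok].min()+us[ok].max())/2-u0)*mpp; c=np.median(r[abs(us-u0)<=1])-dep
        E.append(e);D.append(c); print(tag,v,round(z),"w",round(ok.sum()*mpp,1),"lat",round(e,1),"dep",round(float(c),1),us[ok].min(),us[ok].max(),round(u0,1))
    print(tag,"mean lat",np.mean(E).round(2),"med dep",np.median(D).round(2))
f=lambda z:np.array([p[0],p[1],z]); s=lambda z:tcp+ax*(172-z)
rows(S0,84,94,f,18.5,"collar0"); rows(S,84,94,f,18.5,"collar1")
rows(S,164,186,s,14,"body"); rows(S,126,160,s,8,"stem")
print("cam dir right",S["camera_from_world"][0,:3],"depth dir",-S["camera_from_world"][2,:3])
E
```

```text
collar0 155 92 w 36.2 lat 0.3 dep 13.2 307 318 312.4
collar0 156 89 w 36.2 lat 0.6 dep -13.8 307 318 312.3
collar0 mean lat 0.48 med dep -0.34
collar1 155 92 w 36.2 lat 0.3 dep 11.1 307 318 312.4
collar1 156 89 w 36.2 lat 0.6 dep -17.8 307 318 312.3
collar1 mean lat 0.48 med dep -3.34
body 127 185 w 46.5 lat 2.7 dep -16.0 308 324 315.1
body 128 181 w 49.4 lat 3.0 dep -9.9 308 324 315.0
body 129 178 w 49.5 lat 3.3 dep -15.0 308 324 314.9
body 130 175 w 37.9 lat 6.5 dep -12.2 311 323 314.8
body 131 172 w 35.0 lat 5.4 dep -12.0 311 322 314.7
body 132 169 w 32.1 lat 1.3 dep -13.8 310 320 314.6
body mean lat 3.7 med dep -12.97
stem 135 159 w 17.6 lat 0.8 dep -12.2 312 317 314.2
stem 136 156 w 17.6 lat 1.1 dep -5.6 312 317 314.1
stem 137 152 w 11.8 lat 1.4 dep -11.0 313 316 314.0
stem 138 149 w 8.8 lat 0.2 dep -1.4 313 315 313.9
stem 139 146 w 8.8 lat 0.5 dep 0.4 313 315 313.8
stem 140 143 w 8.9 lat 0.8 dep -0.3 313 315 313.7
stem 141 139 w 14.8 lat 1.1 dep -0.9 312 316 313.6
stem 142 136 w 14.8 lat 1.4 dep -6.6 312 316 313.5
stem 143 133 w 14.8 lat 1.7 dep -7.1 312 316 313.4
stem 144 129 w 11.9 lat 0.6 dep -8.6 312 315 313.3
stem mean lat 0.96 med dep -6.08
cam dir right [-0.85617217 -0.51651202  0.01358454] depth dir [ 0.42589705 -0.72036629 -0.54743412]
```

Stem and collar agree laterally to about 0.5 mm, and the depth agrees within noise. That is inside the taper's 4.5 mm capture, so I'll descend and feel for contact.

```bash
python3 -m pendant '[[0.01,0,0,0],[0.018,0,0,0],[0.022,0,0.0003,0],[0.022,0,0.0003,0],[0.022,0,0.0003,0]]'; python3 -m pendant '[[0.002,0,0,0],[0.004,0,0,0],[0.006,0,0,0],[0.006,0,0,0]]'; python3 -m pendant '[[0.002,0,0,0],[0.004,0,0,0],[0.004,0,0,0]]'
```

```text
t: 7.7
position: [488.7, -252.0, 150.5]
tool_rot: [0.545, 0.455, -0.538, 0.454]
wrist_force: [0.2, -0.1, -1.6]
gripper_width: 26.7
t: 8.1
position: [488.6, -251.8, 144.2]
tool_rot: [0.545, 0.455, -0.538, 0.454]
wrist_force: [-0.9, -0.8, -1.1]
gripper_width: 26.4
t: 8.4
position: [488.4, -251.7, 139.9]
tool_rot: [0.545, 0.455, -0.538, 0.454]
wrist_force: [0.3, 0.7, -1.3]
gripper_width: 26.9
```

```bash
for i in 1 2 3; do python3 -m pendant '[[0.001,0,0,0],[0.002,0,0,0],[0.002,0,0,0]]' | egrep 'pos|force'; done
```

```text
position: [488.4, -251.6, 137.7]
wrist_force: [-0.1, -0.4, -1.9]
position: [488.6, -251.7, 135.7]
wrist_force: [0.4, -0.8, -1.4]
position: [489.2, -251.9, 134.1]
wrist_force: [2.1, 0.5, 2.0]
```

```bash
for i in 1 2 3; do python3 -m pendant '[[0.001,0,0,0],[0.002,0,0,0],[0.002,0,0,0]]' | egrep 'pos|force|width'; done
```

```text
position: [489.6, -252.2, 132.6]
wrist_force: [0.8, -0.9, 3.5]
gripper_width: 26.8
position: [489.7, -252.3, 131.1]
wrist_force: [-0.5, 1.4, 5.8]
gripper_width: 26.8
position: [489.5, -252.1, 129.0]
wrist_force: [-0.4, 0.6, 1.8]
gripper_width: 26.7
```

```bash
for i in 1 2 3; do python3 -m pendant '[[0.001,0,0,0],[0.002,0,0,0],[0.002,0,0,0]]' | egrep 'pos|force|width'; done
```

```text
position: [489.3, -252.0, 126.6]
wrist_force: [0.2, 0.6, -0.2]
gripper_width: 26.6
position: [489.1, -251.9, 124.1]
wrist_force: [1.4, -0.2, -4.4]
gripper_width: 26.7
position: [488.6, -251.4, 121.3]
wrist_force: [1.5, 1.3, -6.8]
gripper_width: 26.7
```

```bash
for i in 1 2 3; do python3 -m pendant '[[0.0005,0,0,0],[0.001,0,0,0],[0.001,0,0,0]]' | egrep 'pos|force|width'; done
```

```text
position: [488.8, -251.6, 120.3]
wrist_force: [2.7, -0.0, -6.0]
gripper_width: 26.8
position: [488.9, -251.8, 119.6]
wrist_force: [0.9, -0.3, -2.2]
gripper_width: 26.7
position: [489.0, -251.8, 118.6]
wrist_force: [1.3, -0.9, -1.2]
gripper_width: 26.8
```

```bash
for i in 1 2; do python3 -m pendant '[[0.0005,0,0,0],[0.001,0,0,0],[0.001,0,0,0]]' | egrep 'pos|force|width'; done
```

```text
position: [489.0, -251.8, 117.6]
wrist_force: [0.3, -0.8, -0.3]
gripper_width: 26.9
position: [489.1, -251.9, 117.0]
wrist_force: [-0.4, 0.4, 5.8]
gripper_width: 27.0
```

```bash
python3 -m pendant '[[0.0005,0,0,0],[0.001,0,0,0],[0.001,0,0,0],[0.001,0,0,0]]' | egrep 'pos|force|width'
```

```text
position: [489.1, -251.9, 116.7]
wrist_force: [-1.5, 1.0, 8.1]
gripper_width: 26.5
```

```bash
python3 -m pendant '[[0.0005,0,0,0],[0.001,0,0,0],[0.001,0,0,0],[0.001,0,0,0]]' | egrep 'pos|force|width'; python3 -m pendant '[[0,0,0,0],[0,0,0,0]]' | egrep 'pos|force|width'
```

```text
position: [489.1, -252.0, 116.5]
wrist_force: [-2.3, 1.3, 9.5]
gripper_width: 26.5
position: [489.1, -251.9, 117.0]
wrist_force: [-1.0, 1.0, 5.9]
gripper_width: 26.3
```

```bash
python3 -m pendant '[[0.001,0,0,0],[0.002,0,0,0],[0.002,0,0,0],[0.002,0,0,0]]' | egrep 'pos|force|width'
```

```text
position: [489.2, -252.0, 116.2]
wrist_force: [-3.1, 1.3, 12.2]
gripper_width: 26.6
```

Home: about 13 N on the seat, pressed about 1.3 mm. Now the tug, in small steps.

```bash
python3 -m pendant '[[-0.001,0,0,0],[-0.002,0,0,0],[-0.003,0,0,0],[-0.003,0,0,0]]' | egrep 'pos|force|width'; for i in 1 2; do python3 -m pendant '[[-0.0007,0,0,0],[-0.0015,0,0,0],[-0.0015,0,0,0]]' | egrep 'pos|force|width'; done
```

```text
position: [489.1, -251.9, 119.0]
wrist_force: [0.1, 0.1, -0.7]
gripper_width: 26.6
position: [488.9, -251.9, 120.1]
wrist_force: [1.7, -0.1, -5.5]
gripper_width: 26.8
position: [488.8, -251.8, 121.3]
wrist_force: [1.8, -1.6, -9.2]
gripper_width: 26.8
```

```bash
python3 -m pendant '[[-0.0007,0,0,0],[-0.0015,0,0,0],[-0.0018,0,0,0],[-0.0018,0,0,0]]' | egrep 'pos|force|width'
```

```text
position: [488.7, -251.7, 122.8]
wrist_force: [3.8, -2.4, -13.5]
gripper_width: 26.6
```

```bash
python3 -m pendant '[[-0.0006,0,0,0],[-0.0012,0,0,0],[-0.0013,0,0,0],[-0.0013,0,0,0],[-0.0013,0,0,0],[-0.0013,0,0,0],[-0.0013,0,0,0],[-0.0013,0,0,0]]' | egrep 'pos|force|width'; python3 - <<'E'
from h import *
c=camera("side");cv2.imwrite("pics/tug.png",cv2.resize(c["img"][90:190,270:350][:,:,::-1],(400,500),interpolation=cv2.INTER_CUBIC))
E
```

```text
position: [488.5, -251.7, 124.0]
wrist_force: [4.4, -2.2, -18.7]
gripper_width: 26.8
```

View pics/tug.png

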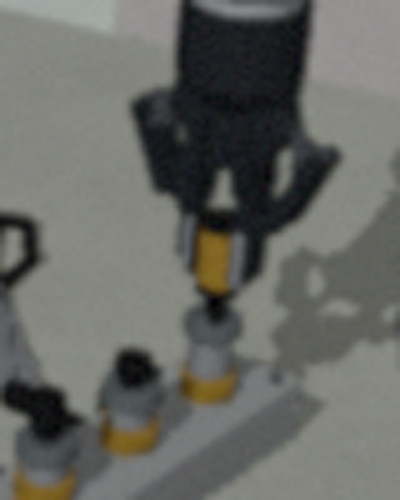

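The side crop shows the silencer seated in the collar at (213,325), with the fingers clear above it. The tug was held at about 17.5 N. Now I'll ease back down, then let go.

```bash
python3 -m pendant '[[0.001,0,0,0],[0.002,0,0,0],[0.003,0,0,0],[0.004,0,0,0],[0.005,0,0,0],[0.005,0,0,0],[0.005,0,0,0]]' | egrep 'pos|force|width'; python3 -m pendant '[[0,0,0,0],[0,0,0,0]]' | egrep 'pos|force|width'
```

```text
position: [489.0, -251.9, 119.7]
wrist_force: [1.0, 0.2, -1.5]
gripper_width: 26.5
position: [489.0, -251.9, 119.9]
wrist_force: [-0.6, -0.5, -1.1]
gripper_width: 26.5
```

```bash
python3 -m pendant '[[0,0,0,0],[0,0,0,0],[0,0,0,0],[0,0,0,0],[0,0,0,0],[0,0,0,0],[0,0,0,0],[0,0,0,0]]' 0 | egrep 'pos|force|width'; python3 -m pendant '[[-0.02,0,0,0],[-0.05,0,0,0],[-0.09,0,0,0],[-0.13,0,0,0],[-0.15,0,0,0],[-0.15,0,0,0]]'; python3 -m pendant '[[0,0,0.05,0],[0,0,0.1,0],[0,0,0.15,0],[0,0,0.18,0],[0,0,0.18,0],[0,0,0.18,0],[0,0,0.18,0]]'; python3 - <<'E'
from h import *
from bench import manip
c=camera("side");t=camera("top");print(manip.get_obs()["t"],manip.get_obs()["wrist_force"])
o=np.hstack([cv2.resize(x[:,:,::-1],(400,500),interpolation=cv2.INTER_CUBIC) for x in(c["img"][100:300,150:350],t["img"][130:260,130:350])])
cv2.imwrite("pics/end.png",o)
W=cloud(c).reshape(-1,3);W2=cloud(t).reshape(-1,3)
for w in(W,W2):
    d=np.hypot(w[:,0]-489,w[:,1]+252);m=w[(d<20)&(w[:,2]>105)];print(len(m),m.mean(0).round(1),np.percentile(m[:,2],90) if len(m) else "")
E
```

```text
position: [489.0, -251.9, 119.9]
wrist_force: [-0.1, 0.2, 0.5]
gripper_width: 85.4
t: 18.55
position: [489.7, -253.9, 273.5]
tool_rot: [0.546, 0.453, -0.537, 0.456]
wrist_force: [1.2, 0.6, -0.4]
gripper_width: 85.2
t: 19.25
position: [458.3, -429.8, 271.4]
tool_rot: [0.546, 0.454, -0.537, 0.456]
wrist_force: [-0.0, 0.8, -0.3]
gripper_width: 85.7
19.35 [0.07506694 0.60337134 0.18566064]
172 [ 486.  -244.3  139.7] 159.80869581827545
81 [ 486.7 -248.6  152.5] 160.88401541623193
```

View pics/end.png

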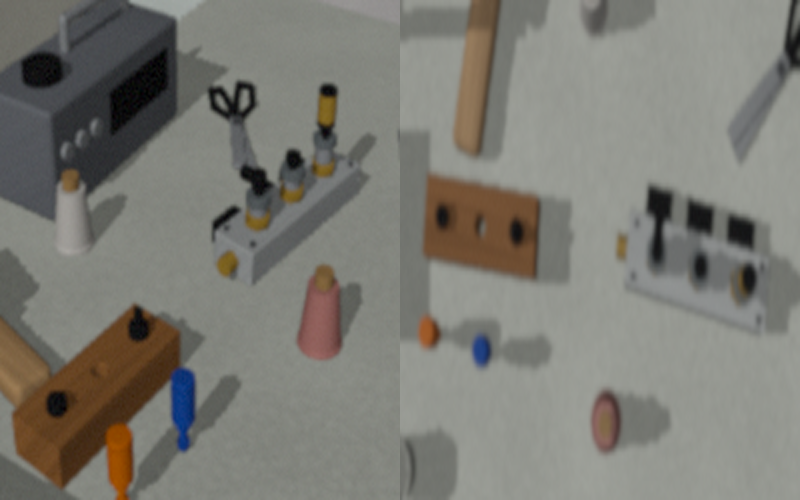

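The silencer stands upright in the fitting at (327,105). The middle hole of the block is empty at (100,370), and the other parts look unmoved. Its measured top is about 160 mm, against roughly 159 mm expected when locked.

```bash
python3 -c "
from bench import manip;print(manip.finish_job())"
```

```text
the job is handed in; nothing more can be done
None
```

I took the brass silencer from the middle hole of the spares block, pushed it into the open fitting, tugged it, let go and handed the job in at about 19 s.

- **Push-in:** the stem passed the catches with no more than about 7 N read between steps. It snapped in and pressed the seat with about 13 N, which is roughly 1.3 mm.
- **Tug:** the upward pull was held for about 0.6 s and read 17.6 N at the end. By the spring figures that lifts the collar about 3.6 mm, a bit above the 3 mm asked but under the 5 mm limit.
- **Release:** I eased the load to zero, opened the fingers and moved the arm well clear.

**Last checks:** the final pictures show the silencer upright in the fitting, with its top at about 160 mm against roughly 159 mm expected when locked. The other spares and the table items in view looked unmoved; the iron, the cup and part of the shears were outside the final crops.

**Not measured or in disagreement:**
- The seat and collar travel come from wrist forces and tool height, not a direct reading.
- The top camera was blocked by the arm at the fitting, so I aligned it with the side camera and by feel.
- Side-camera depth on the held stem read 2 to 4 mm farther than expected; I put that down to noise. The stem centred itself by about 1 mm on entry.

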